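# Unhook the hand lifter past its sprung keeper and stow it in the tray

### The job

The hand lifter with the orange grip hangs by its steel bar in the yellow safety hook. Holding it by the grip, gently press its bar against the sprung red keeper until the bar is clear of the hook's beak, lift it out and draw it off the hook, then lower it, still held, until its foot stands upright and flat on the floor of the blue tray, and let go. Do not force the hook or touch it with the gripper, and leave the other things on the bench where they are.

Things in the scene. Friction and masses are not known exactly. Their poses are not given: they have to be found in the camera images.
- lifter_grip (a point): Centre of the lifter's orange grip, a flat-sided bar 16 mm thick (x) and 20 mm high (z), along y, 64 mm clear between the two steel straps that carry it. Axes: z up, y along the grip. It is 150 mm above the foot's underside; lifter 162 mm high, loose, 0.35 to 0.6 kg, weight mostly in the blue foot, 44 (x) x 80 (y) x 22 mm.
- lifter_bar (a point): Centre of the lifter's steel hang bar: round, 12 mm diameter, along y, 92 mm above the foot's underside and 58 mm below the grip's centre. The hook's arm runs through the window between bar and foot (64 mm wide, 64 mm high).
- lifter_foot (a point): Centre of the underside of the lifter's foot.
- lifter: The whole hand lifter; same origin and axes as point lifter_foot.
- stand: Fixed hook stand, origin on the bench below the hook's seat, z up, +x from the hook's tip to the keeper and column (45 mm square, x 82 to 128 mm; base plate x 60 to 190 mm, 120 mm wide). Nothing is over 131 mm high. The yellow hook with its keeper is clamped anywhere up to 16 mm either way along x from its middle setting; no pose shows this, so feel for the keeper and its stop.
- seat (a point): Stand axes. Middle of the hook's flat seat, 106 mm above the bench, on the 24 mm wide, 12 mm thick arm along x; the bar lies loose on it. The tip's inside is at x -23.5 mm, its outside at -37.5 mm (middle setting), top 25 mm above the seat. With the bar raised 25 to 50 mm the lifter can be drawn off along -x over the tip; raised over 52 mm before that, its foot hits the arm from below.
- keeper_mid (a point): Stand axes. Face of the closed red keeper at bar height, for the hook's middle setting (23.5 mm from the seat's middle; the real face is up to 16 mm either way along x). The block, 22 mm wide, slides along +x against a spring, 3 N to start and 8 N at its hard stop 10 mm on. It must stay pressed while the bar rises past it (its top is 16 mm above this point).
- beak_mid (a point): Stand axes. Underside of the end of the hook's beak (10 mm thick, over the seat from the tip to here), for the middle setting; it shifts along x with the keeper. It stops the bar, 3 mm below, from rising. Beak to keeper is 6 mm closed, 16 mm at the keeper's stop, so the 12 mm bar gets out only in the last 4 mm of the keeper's travel. 12 N is ample; over 18 N strains the hook.
- tray_in (a point): Centre of the inner floor of the blue plastic tray (fixed to the bench), 5 mm above the bench; inside 140 (x) x 120 (y) mm, walls 5 mm thick, rim 40 mm above the bench. Its axes are the tray's sides.
- tray: The blue tray; origin at the centre of its underside.
- stock: Cardboard stock carton full of steel rollers, fixed, 150 x 130 x 45 mm; bystander, origin at the centre of its underside. It and the tray may change places.
- carton: Small loose closed cardboard box 70 x 90 x 60 mm; bystander, origin at the centre of its underside.
- can: Loose can with yellow label, 56 mm diameter, 110 mm high; bystander, origin at the centre of its underside.
- bush: Loose brass bush, 50 mm diameter, 24 mm high; bystander, origin at the centre of its underside.

How it is judged:
By the outcome, as a careful person would: the job done as asked, in the order asked, and still so for the second after the job is handed in, with the robot touching nothing.
It also fails if it takes over 69 s, if anything falls off the work surface, if the arm or the gripper's body presses on something with over 40 N, if the wrist force passes 120 N, or if a joint passes its speed limit or range.

### The arm

A 6-joint arm with a two-finger parallel gripper is mounted at the origin on the work surface. World frame = base frame: x ahead of the robot, y to its left, z up, the work surface at z = 0. Lengths are in m, angles in rad, forces in N, time in s.
With the tool pointing down it reaches from about 0.3 to 0.775 m from the base axis. Payload 14.6 kg.
Tool frame: the origin (TCP) lies at the very end of the fingers, on their centre line; the grasp point (between the pads) lies 19 mm behind it (arm.hold_point_z is the distance from the TCP to the grasp point, in m); z points along the fingers, y is the direction in which the jaws open and shut (so a half turn about z gives the same grasp; the last joint's range is limited). The gripper opens to 94 mm and grips with 3 to 60 N. Pads are 16 mm wide; open, the fingers measure 119 mm over their backs; the gripper's body (75 mm by 177 mm) begins 78 mm behind the grasp point.
Start: joints at [1.062, 0.3, 1.521, -0, 1.321, -0.067], TCP at [0.235, 0.497, 0.205] pointing down, gripper open.
Joint ranges: [-3.03, 3.03], [-0.79, 2.21], [0.23, 2.52], [-1.04, 4.18], [0, 3.07], [-2.55, 2.55]. Speed limits (rad/s): [2.22, 2.22, 2.57, 3.14, 3.14, 3.14].

### API

Orientations are given as [roll, pitch, yaw] about the fixed x, y, z axes, in that order (R = Rz(yaw) Ry(pitch) Rx(roll)).
In Python, from workcell import state, eyes, hand_in, arm gives the robot as it stands. The module is installed in compiled form; this text tells all that it offers.
- The arm moves only by the tool arm_command, never from a script. Its argument "steps" is one flat list of numbers, 5 for each row, row after row: the closure, from 0 (fully open) to 1 (shut), then the shift along the tool's x, y, z in cm, then the turn about the tool's z in degrees. A call has 1 to 20 rows; each row is the pose to reach, as a shift and turn from the pose commanded when the call began, along the tool's axes at that moment; what a row does not reach only later rows make up. A row lasts 1/10 s, in which the tool goes at most 50 mm and 8.59 degrees, less where a joint would pass 70% of its speed; a pose out of reach is approached as far as the arm can. A call with a gripper value outside its range is refused whole. The fingers move at their own pace and stop on an object; "force" is the grip in N (left out, the last holds). Time passes only in rows, so rows that repeat a pose let the fingers close. It gives the time, the measured TCP pose, the force and the opening at its end, in the units of the state.
- state(): the state, without advancing time (a new reading comes with each control period).
- eyes.capture(name): name is "scene" or "top" or "wrist"; returns a dict with "pixels" (400x640x3 uint8, red, green, blue), "mtx" (3x3 intrinsics, pixels), "k1" (the pictures are not rectified: a ray, as slopes to the right and down, at radius r is drawn at 1 + k1 r^2 times it, then the intrinsics apply), "T" (4x4, takes a point from camera to world coordinates); the wrist camera has in their place "tool_from_camera" (4x4, takes a point from camera to tool coordinates, whose origin is the TCP and whose axes are the flange's). Camera axes: x right, y up, looking along -z (the intrinsics and any distortion apply to the point x, -y, -z); pixel columns grow to the right and rows downward; lengths in m; the calibration is good to about 2 mm. A picture is of the moment at which its call begins: read the wrist's pose just before it. There is no depth.
- hand_in(): hands the job in, once; it reports no verdict.
The state is a dict: "time": time; "qpos": joint angles; "qvel": joint speeds; "joint_torque": joint torques, N m; "tool_pos": TCP position; "eef_rot": TCP orientation; "ft_force": force on the tool from outside, world axes, zero at the start; "wrist_torque": the same for the moment, N m; "grip_width": finger opening in m.
Only numpy, scipy, OpenCV 4.12 (cv2) and the standard library are available. Lean on these libraries where they do the work, as an engineer would, in place of code of your own. Each camera call takes 0.05 s, during which the arm holds its last target.

## Working session

There is one attempt and no reset: what is moved stays moved. The work goes in short steps, Python scripts to look and compute and a tool call to move; the robot and the scene stay as the last step left them, time stands still between calls to the robot, and variables do not carry over. Pictures are saved under pics/ and viewed, and the job is handed in when it is done.

Besides the shell and the picture viewer there is one more tool, called by a JSON object that holds its "method" and its "body", one argument or row to a line. arm_command: Moves the arm, as the interface text tells. Its arguments: {"type":"object","properties":{"steps":{"type":"array"},"force":{"type":"number"}},"required":["steps"]}

```bash
mkdir -p pics
cat > h.py <<'E'
import numpy as np, cv2
from workcell import state, eyes, hand_in, arm
def snap(name,fn):
    s=state(); c=eyes.capture(name)
    cv2.imwrite('pics/'+fn+'.png',c['pixels'][:,:,::-1]); np.savez('pics/'+fn+'.npz',tool_pos=s['tool_pos'],eef_rot=s['eef_rot'],**c)
    return c
E
python3 - <<'E'
from h import *
print(state()); print(arm.hold_point_z)
for n in ['scene','top','wrist']:
    c=snap(n,n+'0'); print(n,{k:v for k,v in c.items() if k!='pixels'})
print(state()['time'])
E
```

```text
{'time': 0.0, 'qpos': array([ 1.06240552e+00,  3.00434770e-01,  1.52157628e+00, -9.12205595e-06,
        1.32072138e+00, -6.65709091e-02]), 'qvel': array([ 1.89873351e-03,  5.61742961e-04, -6.74783661e-06, -5.53479581e-06,
        7.91723414e-04, -7.89036241e-04]), 'joint_torque': array([ 7.03038677e-04, -5.31798756e+01, -3.52745354e+01,  7.10150390e-02,
        2.43337720e-02, -1.88106715e-04]), 'tool_pos': array([0.23503227, 0.49695751, 0.2049083 ]), 'eef_rot': array([-3.14045482e+00, -6.70033996e-05,  2.69977498e+00]), 'ft_force': array([ 0.01400215, -0.31516217, -0.01794253]), 'wrist_torque': array([-0.00363876, -0.04163456, -0.01039888]), 'grip_width': 0.09356314777745878}
0.0188
scene {'mtx': array([[379.40956161,   0.        , 326.39566295],
       [  0.        , 379.40956161, 202.70203742],
       [  0.        ,   0.        ,   1.        ]]), 'k1': -0.017671477525130028, 'T': array([[ 0.8219722 , -0.46026976,  0.33543026,  0.91198975],
       [ 0.56946935,  0.67264193, -0.47250131, -0.40813455],
       [-0.0081464 ,  0.57940019,  0.81500249,  0.79266956],
       [ 0.        ,
[... 352 characters left out ...]
0.05620198],
       [-0.01011211,  0.16805845,  0.98572517,  0.87462951],
       [ 0.        ,  0.        ,  0.        ,  1.        ]])}
wrist {'mtx': array([[298.80774093,   0.        , 320.43494028],
       [  0.        , 298.80774093, 196.86454728],
       [  0.        ,   0.        ,   1.        ]]), 'k1': -0.05023287335294498, 'tool_from_camera': array([[-3.74941041e-04,  9.59167678e-01,  2.82837807e-01,
         8.22968523e-02],
       [ 9.99999790e-01,  2.10115685e-04,  6.13089143e-04,
         2.27865183e-04],
       [ 5.28626629e-04,  2.82837978e-01, -9.59167555e-01,
        -1.80403404e-01],
       [ 0.00000000e+00,  0.00000000e+00,  0.00000000e+00,
         1.00000000e+00]])}
0.15
```

View pics/scene0.png

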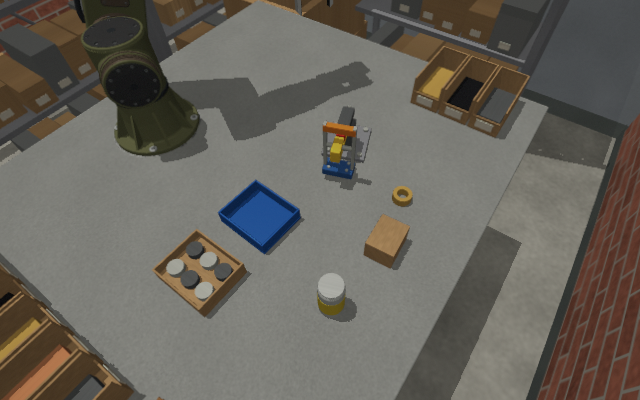

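View pics/top0.png

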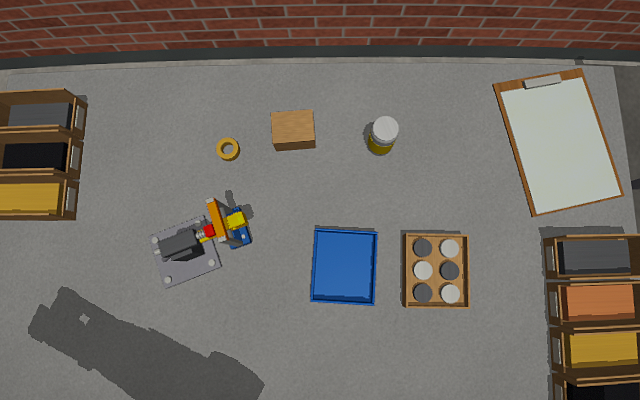

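View pics/wrist0.png

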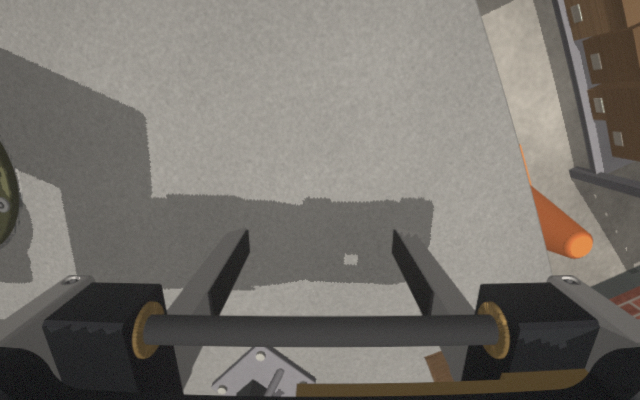

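The scene view shows the lifter at about (340,150) and the tray at about (260,215). In the top view the orange grip is near (216,220), the tray near (344,265), and the stand base near (190,252). Next I'll measure these.

```bash
cat >> h.py <<'E'
from scipy.spatial.transform import Rotation as R
def load(fn):
    d=dict(np.load('pics/'+fn+'.npz'))
    if 'tool_from_camera' in d:
        T=np.eye(4);T[:3,:3]=R.from_euler('xyz',d['eef_rot']).as_matrix();T[:3,3]=d['tool_pos']
        d['T']=T@d['tool_from_camera']
    return d
def rays(d,px):
    px=np.atleast_2d(px).astype(float)
    q=(px-d['mtx'][:2,2])/d['mtx'][0,0]
    u=q.copy()
    for _ in range(20): u=q/(1+d['k1']*(u**2).sum(1,keepdims=True))
    r=np.c_[u[:,0],-u[:,1],-np.ones(len(u))]@d['T'][:3,:3].T
    return d['T'][:3,3],r
def onz(d,px,z):
    o,r=rays(d,px); return o+r*((z-o[2])/r[:,2])[:,None]
def tri(d1,p1,d2,p2):
    o1,r1=rays(d1,p1);o2,r2=rays(d2,p2);r1=r1[0]/np.linalg.norm(r1);r2=r2[0]/np.linalg.norm(r2)
    A=np.c_[r1,-r2];t=np.linalg.lstsq(A,o2-o1,rcond=None)[0];a=o1+r1*t[0];b=o2+r2*t[1]
    return (a+b)/2,np.linalg.norm(a-b)
def proj(d,P):
    p=(np.atleast_2d(P)-d['T'][:3,3])@d['T'][:3,:3]
    u=np.c_[p[:,0]/-p[:,2],-p[:,1]/-p[:,2]]
    return u*(1+d['k1']*(u**2).sum(1,keepdims=True))*d['mtx'][0,0]+d['mtx'][:2,2]
def mask(d,lo,hi,box=None):
    hsv=cv2.cvtColor(d['pixels'],cv2.COLOR_RGB2HSV);m=cv2.inRange(hsv,np.array(lo),np.array(hi))
    if box is not None:
        b=np.zeros_like(m);x0,y0,x1,y1=box;b[y0:y1,x0:x1]=255;m&=b
    return m
E
python3 - <<'E'
from h import *
for n in ['top0','scene0']:
    d=load(n); im=d['pixels'][:,:,::-1]
    box=(140,180,270,300) if n=='top0' else (300,90,390,190)
    x0,y0,x1,y1=box
    s=600//(y1-y0); s=min(s,5)
    cv2.imwrite(f'pics/{n}_crop.png',cv2.resize(im[y0:y1,x0:x1],None,fx=s,fy=s,interpolation=cv2.INTER_NEAREST))
    m=mask(d,(5,150,120),(18,255,255),box); cs,_=cv2.findContours(m,0,1)
    for c in cs:
        if cv2.contourArea(c)>15: print(n,'orange',cv2.contourArea(c),cv2.minAreaRect(c),cv2.boxPoints(cv2.minAreaRect(c)).round(1).tolist())
    m=mask(d,(100,150,60),(125,255,255)); cs,_=cv2.findContours(m,0,1)
    for c in cs:
        if cv2.contourArea(c)>1000: print(n,'tray',cv2.contourArea(c),cv2.minAreaRect(c),cv2.approxPolyDP(c,6,True)[:,0].tolist())
E
```

```text
top0 tray 4523.0 ((343.94488525390625, 266.43792724609375), (63.71339797973633, 73.9310302734375), 3.3664603233337402) [[315, 228], [311, 301], [373, 305], [377, 232]]
scene0 orange 119.0 ((339.2159729003906, 126.31200408935547), (26.83281898498535, 5.724334239959717), 10.304845809936523) [[325.5, 126.69999694824219], [326.5, 121.0999984741211], [352.8999938964844, 125.9000015258789], [351.8999938964844, 131.5]]
scene0 tray 3226.5 ((259.1072998046875, 214.2271270751953), (67.3987045288086, 56.61491012573242), 38.1572265625) [[255, 180], [218, 212], [264, 253], [299, 214]]
```

View pics/top0_crop.png

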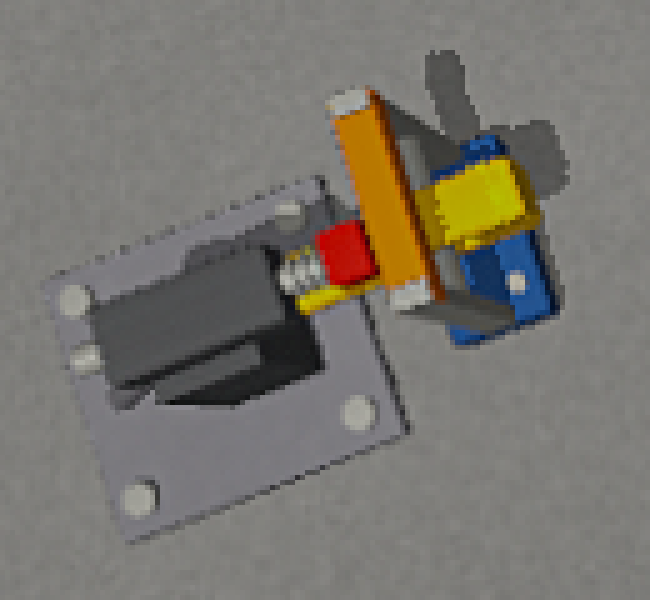

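View pics/scene0_crop.png

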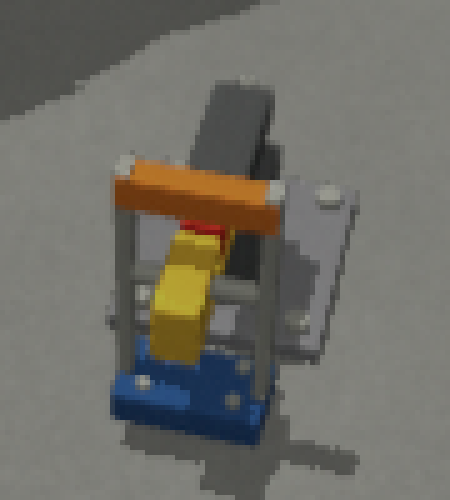

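```bash
python3 - <<'E'
from h import *
t=load('top0');s=load('scene0')
tc=lambda x,y:(140+x/5-.4,180+y/5-.4); sc=lambda x,y:(300+x/5-.4,90+y/5-.4)
for a,b in [((350,102),(124,168)),((415,292),(274,190))]:
    print('strap top',tri(t,tc(*a),s,sc(*b)), onz(t,tc(*a),.182),onz(s,sc(*b),.182))
e=[onz(t,tc(*a),.182)[0] for a in [(350,102),(415,292)]]
print('grip yaw(y axis dir)',np.degrees(np.arctan2(*(e[0]-e[1])[[1,0]])),np.linalg.norm(e[0]-e[1]))
pl=np.array([onz(t,tc(*a),.008)[0] for a in [(45,280),(320,178),(410,432),(128,542)]])
print('plate',pl.round(4)); 
for i in range(4):
    v=pl[(i+1)%4]-pl[i];print(np.linalg.norm(v),np.degrees(np.arctan2(v[1],v[0])))
c=pl.mean(0);print('centre',c)
ps=np.array([onz(s,sc(*a),.008)[0] for a in [(358,192),(318,362)]]);print('plate corners scene',ps)
# beak-end etc
for nm,p,z in [('red top center',(347,250),.128),('yellow beak tip corner',(520,190),.131),('red top R',(375,250),.128)]:
    print(nm,onz(t,tc(*p),z))
# tray rim outer in top view
for d,P in ((t,[[315,228],[311,301],[373,305],[377,232]]),(s,[[255,180],[218,212],[264,253],[299,214]])):
    q=onz(d,P,.04);print(q.round(4),q.mean(0),[np.linalg.norm(q[i]-q[i-1]).round(3) for i in range(4)])
    v=q[1]-q[0];print(np.degrees(np.arctan2(v[1],v[0])))
E
cat > crop.py <<'E'
import sys
from h import *
n,x0,y0,x1,y1,k=sys.argv[1],*map(int,sys.argv[2:7])
im=cv2.imread(f'pics/{n}.png')[y0:y1,x0:x1];cv2.imwrite(f'pics/{n}_c{x0}.png',cv2.resize(im,None,fx=k,fy=k,interpolation=cv2.INTER_NEAREST))
E
python3 crop.py top0 295 215 395 315 6; python3 crop.py scene0 205 165 315 265 6
```

```text
strap top (array([0.56823983, 0.11518395, 0.23106754]), np.float64(0.05481111543324049)) [[0.59321525 0.15375578 0.182     ]] [[0.52779627 0.12953447 0.182     ]]
strap top (array([0.55395233, 0.16182665, 0.14517704]), np.float64(0.06619308581385397)) [[0.52681462 0.12839112 0.182     ]] [[0.59316641 0.15634757 0.182     ]]
grip yaw(y axis dir) 20.90657102444559 0.07108029891266472
plate [[0.5449 0.3391 0.008 ]
 [0.5891 0.2184 0.008 ]
 [0.4799 0.1751 0.008 ]
 [0.4329 0.2961 0.008 ]]
0.1286047834626139 -69.87585428770524
0.11754647479187169 -158.36608273000624
0.1298099599979854 111.19669052072689
0.11995077688922812 21.03872090380871
centre [0.51171641 0.2571677  0.008     ]
plate corners scene [[0.54415263 0.34365389 0.008     ]
 [0.59435761 0.21653765 0.008     ]]
red top center [[0.54644265 0.16899035 0.128     ]]
yellow beak tip corner [[0.56822144 0.1038258  0.131     ]]
red top R [[0.54640672 0.15839616 0.128     ]]
[[ 0.5569 -0.0253  0.04  ]
 [ 0.4095 -0.017   0.04  ]
 [ 0.4007 -0.1415  0.04  ]
 [ 0.5477 -0.153   0.04  ]] [ 0.47870156 -0.08419348  0.04      ] [np.float64(0.128), np.float64(0.148), np.float64(0.125), np.float64(0.147)]
176.7438301891422
[[ 0.4116 -0.0162  0.04  ]
 [ 0.4029 -0.1414  0.04  ]
 [ 0.5658 -0.1634  0.04  ]
 [ 0.5671 -0.0359  0.04  ]] [ 0.4868311  -0.08921293  0.04      ] [np.float64(0.157), np.float64(0.125), np.float64(0.164), np.float64(0.128)]
-93.9718179651911
```

View pics/top0_c295.png

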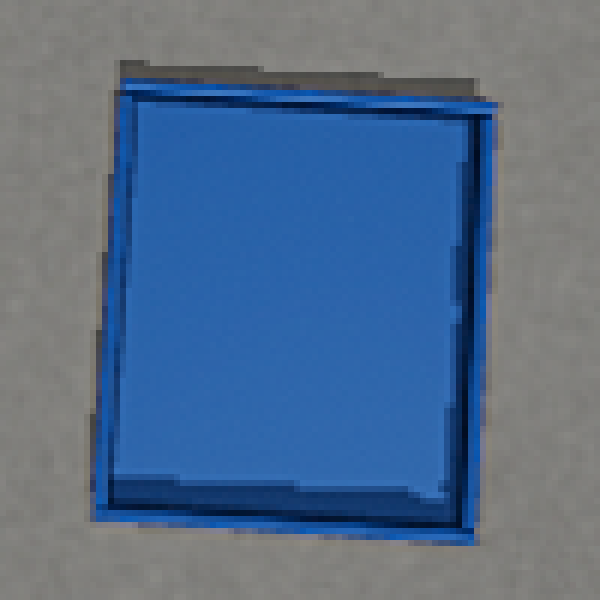

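View pics/scene0_c205.png

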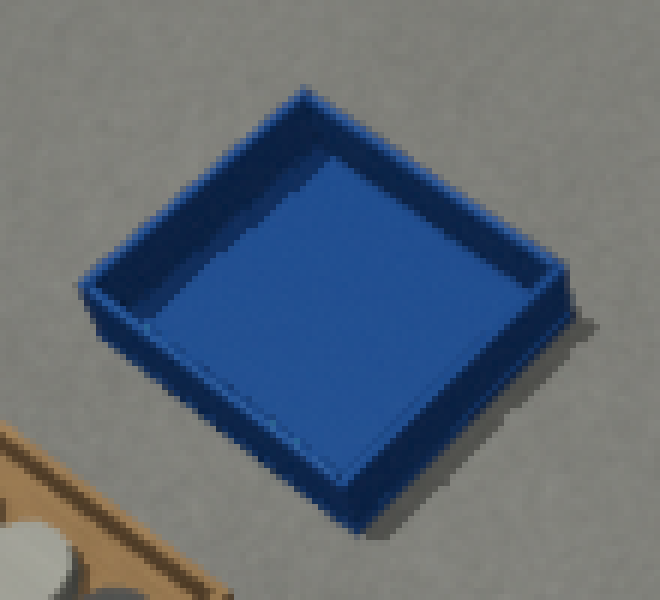

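```bash
cat >> h.py <<'E'
def to(pos,yaw_deg=None):
    s=state();Rm=R.from_euler('xyz',s['eef_rot']).as_matrix()
    d=Rm.T@(np.array(pos)-s['tool_pos'])*100
    y=np.degrees(s['eef_rot'][2])
    turn=0 if yaw_deg is None else -((yaw_deg-y+180)%360-180)
    print('shift cm',d.round(2),'turn',round(turn,2),'t',s['time'],'pos',s['tool_pos'].round(4),'rpy',np.degrees(s['eef_rot']).round(2))
E
python3 - <<'E'
from h import *
t=load('top0');s=load('scene0')
sc=lambda x,y:(205+x/6-.4,165+y/6-.4);tc=lambda x,y:(295+x/6-.4,215+y/6-.4)
for d,f,P in ((s,sc,[(305,88),(80,285),(353,492),(570,262)]),(t,tc,[(120,80),(495,103),(475,545),(92,520)])):
    q=onz(d,[f(*p) for p in P],.04);print(q.round(4),q.mean(0),[np.linalg.norm(q[i]-q[i-1]).round(3) for i in range(4)])
to((.5603,.142,.24),200.6)
E
```

```text
[[ 0.4109 -0.0137  0.04  ]
 [ 0.403  -0.1417  0.04  ]
 [ 0.5542 -0.1517  0.04  ]
 [ 0.5583 -0.0218  0.04  ]] [ 0.48158886 -0.08222952  0.04      ] [np.float64(0.148), np.float64(0.128), np.float64(0.152), np.float64(0.13)]
[[ 0.557  -0.0245  0.04  ]
 [ 0.5481 -0.1532  0.04  ]
 [ 0.3999 -0.143   0.04  ]
 [ 0.409  -0.0148  0.04  ]] [ 0.47850979 -0.0838857   0.04      ] [np.float64(0.148), np.float64(0.129), np.float64(0.149), np.float64(0.129)]
shift cm [-44.58 -18.19  -3.48] turn -45.91 t 0.15 pos [0.2351 0.497  0.205 ] rpy [-179.95   -0.    154.69]
```

{"method": "arm_command", "body": {
  "steps": [0, 0, 0, -1.5, 0, 0, -2, -1, -3.5, -2, 0, -5, -2, -3.5, -6, 0, -9, -3.6, -3.5, -10, 0, -13, -5.2, -3.5, -14, 0, -17, -6.9, -3.5, -18, 0, -21, -8.5, -3.5, -22, 0, -25, -10.1, -3.5, -26, 0, -29, -11.8, -3.5, -30, 0, -33, -13.4, -3.5, -34, 0, -37, -15, -3.5, -38, 0, -40, -16.4, -3.5, -42, 0, -42.5, -17.4, -3.5, -44.5, 0, -44, -18, -3.5, -45.9, 0, -44.6, -18.2, -3.5, -45.9, 0, -44.6, -18.2, -3.5, -45.9, 0, -44.6, -18.2, -3.5, -45.9, 0, -44.6, -18.2, -3.5, -45.9],
  "force": 20
}}

```text
time: 1.95
tool_pos: [0.56, 0.1427, 0.2406]
eef_rot: [3.142, 0.0, -2.782]
ft_force: [-0.3, 0.1, -0.0]
grip_width: 0.0937
```

Run:
```python
from h import *
snap('wrist','wrist1'); s=state(); print(s['time'],s['tool_pos'],np.degrees(s['eef_rot']),s['ft_force'])
```

```text
2.0 [0.56011897 0.14267359 0.24061921] [ 1.79999231e+02  1.20734208e-02 -1.59371183e+02] [-0.81616928 -0.1067501   0.37054905]
```

View pics/wrist1.png

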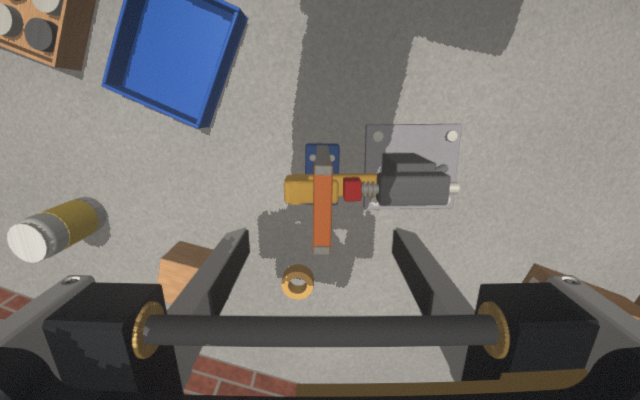

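```bash
python3 crop.py wrist1 270 110 480 270 3
python3 - <<'E'
from h import *
d=load('wrist1')
m=mask(d,(3,130,60),(16,255,255),(300,155,345,260)); cs,_=cv2.findContours(m,0,1)
c=max(cs,key=cv2.contourArea); r=cv2.minAreaRect(c);print(r)
pts=np.array([[315,165],[330,165],[314,247],[331,247],[323,151],[322,252]])
print(r[0],onz(d,[r[0]],.18), onz(d,cv2.boxPoints(r),.18))
E
```

```text
((322.5, 210.0), (72.0, 19.0), 90.0)
(322.5, 210.0) [[0.55988496 0.14420589 0.18      ]] [[0.53337444 0.12582844 0.18      ]
 [0.52787754 0.14045967 0.18      ]
 [0.58843    0.16399139 0.18      ]
 [0.5943378  0.1482458  0.18      ]]
```

View pics/wrist1_c270.png

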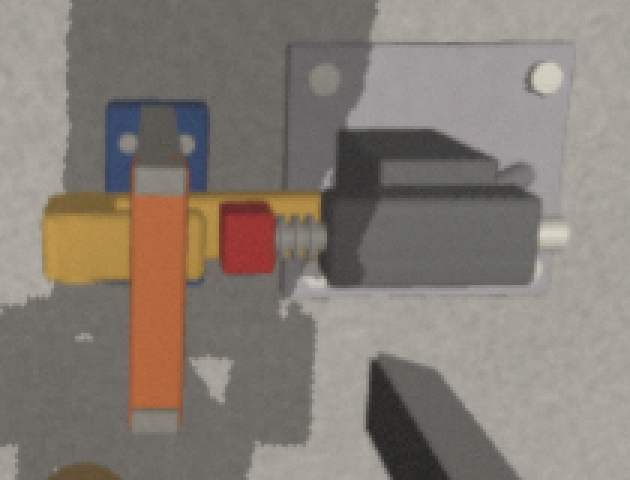

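Run:
```python
from h import *
d=load('wrist1'); f=lambda x,y:(270+x/3-.33,110+y/3-.33)
u=np.array([np.cos(np.radians(110.6)),np.sin(np.radians(110.6)),0])
g=np.array([.5599,.1442,0])
for n,p,z in [('keeper face top',(220,240),.128),('keeper back',(275,240),.128),('beak end',(205,245),.131),('tip outer',(42,245),.131)]:
    q=onz(d,[f(*p)],z)[0]; print(n,q,'rel grip along stand x',(q-g)@u)
to((.5599,.1442,.153),200.6)
```

```text
keeper face top [0.54874235 0.16267401 0.128     ] rel grip along stand x 0.021218497747809414
keeper back [0.54218133 0.18012913 0.128     ] rel grip along stand x 0.03986597124190592
beak end [0.5514544  0.15809904 0.131     ] rel grip along stand x 0.015981838215793447
tip outer [0.57068627 0.10688211 0.131     ] rel grip along stand x -0.03872683047093152
shift cm [-0.03  0.15  8.76] turn 0.03 t 2.0 pos [0.5601 0.1427 0.2406] rpy [ 1.8000e+02  1.0000e-02 -1.5937e+02]
```

{"method": "arm_command", "body": {
  "steps": [0, 0, 0.15, 2, 0, 0, 0, 0.15, 4, 0, 0, 0, 0.15, 6, 0, 0, 0, 0.15, 7.5, 0, 0, 0, 0.15, 8.4, 0, 0, 0, 0.15, 8.8, 0, 0, 0, 0.15, 8.8, 0, 0, 0, 0.15, 8.8, 0, 0.3, 0, 0.15, 8.8, 0, 0.5, 0, 0.15, 8.8, 0, 0.6, 0, 0.15, 8.8, 0, 0.7, 0, 0.15, 8.8, 0, 0.75, 0, 0.15, 8.8, 0, 0.8, 0, 0.15, 8.8, 0, 0.85, 0, 0.15, 8.8, 0, 0.9, 0, 0.15, 8.8, 0, 1, 0, 0.15, 8.8, 0, 1, 0, 0.15, 8.8, 0, 1, 0, 0.15, 8.8, 0, 1, 0, 0.15, 8.8, 0],
  "force": 20
}}

```text
time: 4.0
tool_pos: [0.5599, 0.1436, 0.1524]
eef_rot: [3.141, 0.0, -2.782]
ft_force: [-0.5, 2.4, 1.0]
grip_width: 0.0159
```

```bash
python3 - <<'E'
from h import *
s=state(); print(s['time'],s['tool_pos'],np.degrees(s['eef_rot']),s['ft_force'],s['grip_width'])
snap('scene','scene2')
E
python3 crop.py scene2 290 80 400 190 5
```

```text
4.0 [0.559929   0.14355558 0.15244213] [ 1.79980285e+02  1.04126740e-03 -1.59409196e+02] [-0.52391062  2.41779328  1.04325368] 0.015871456446673964
```

View pics/scene2_c290.png

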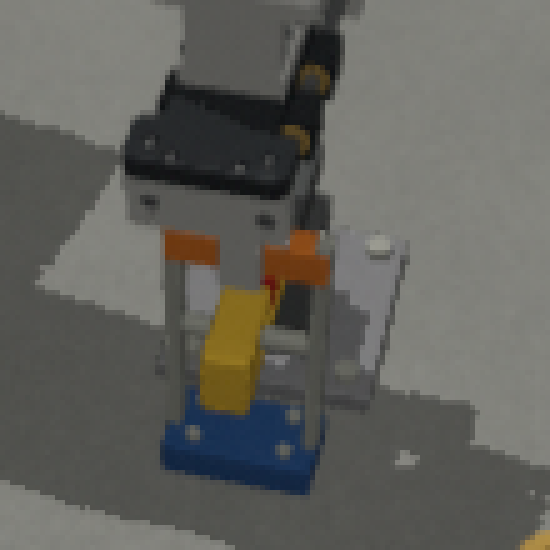

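Grip is held: opening 15.9 mm, and the lifter is still upright. Next I'll tighten and raise it 1.5 mm off the seat.

{"method": "arm_command", "body": {
  "steps": [1, 0, 0, 0, 0, 1, 0, 0, 0, 0, 1, 0, 0, -0.05, 0, 1, 0, 0, -0.1, 0, 1, 0, 0, -0.15, 0, 1, 0, 0, -0.15, 0, 1, 0, 0, -0.15, 0],
  "force": 60
}}

```text
time: 4.75
tool_pos: [0.56, 0.1433, 0.1538]
eef_rot: [-3.142, -0.0, -2.782]
ft_force: [-0.4, -0.3, -5.1]
grip_width: 0.0156
```

Run:
```python
from h import *
s=state(); print(s['time'],s['tool_pos'],np.degrees(s['eef_rot']),s['ft_force'],s['wrist_torque'],s['grip_width'])
```

```text
4.75 [0.55995509 0.14327774 0.15382059] [-1.79995038e+02 -1.37422241e-02 -1.59416421e+02] [-0.37923175 -0.33816603 -5.10364275] [ 0.08230498  0.00731996 -0.01700168] 0.01557620228061239
```

{"method": "arm_command", "body": {
  "steps": [1, 0, 0.2, 0, 0, 1, 0, 0.4, 0, 0, 1, 0, 0.6, 0, 0, 1, 0, 0.8, 0, 0, 1, 0, 1.0, 0, 0, 1, 0, 1.0, 0, 0, 1, 0, 1.0, 0, 0]
}}

```text
time: 5.45
tool_pos: [0.5565, 0.1528, 0.154]
eef_rot: [-3.142, -0.0, -2.782]
ft_force: [-0.6, -0.8, -4.0]
grip_width: 0.0151
```

```bash
cat >> h.py <<'E'
U=np.array([np.cos(np.radians(110.6)),np.sin(np.radians(110.6)),0])
def st():
    s=state();r=s['tool_pos']-np.array([.55995,.14328,.15382]);V=np.array([-U[1],U[0],0])
    print('t',round(s['time'],2),'dx %.2f dy %.2f dz %.2f mm'%(1000*r@U,1000*r@V,1000*r[2]),'F.u %.2f F.v %.2f Fz %.2f'%(s['ft_force']@U,s['ft_force']@V,s['ft_force'][2]),'M',(s['wrist_torque']@U).round(3),(s['wrist_torque']@V).round(3),'w',s['grip_width'].round(4),'rpy',np.degrees(s['eef_rot']).round(2))
E
python3 -c "from h import *; st()"
```

```text
Traceback (most recent call last):
  File "h.py", line 45, in st
    print('t',round(s['time'],2),'dx %.2f dy %.2f dz %.2f mm'%(1000*r@U,1000*r@V,1000*r[2]),'F.u %.2f F.v %.2f Fz %.2f'%(s['ft_force']@U,s['ft_force']@V,s['ft_force'][2]),'M',(s['wrist_torque']@U).round(3),(s['wrist_torque']@V).round(3),'w',s['grip_width'].round(4),'rpy',np.degrees(s['eef_rot']).round(2))
                                                                                                                                                                                                                                                 ^^^^^^^^^^^^^^^^^^^^^
AttributeError: 'float' object has no attribute 'round'
```

```bash
sed -i "s/s\['grip_width'\].round(4)/round(s['grip_width'],4)/" h.py; python3 -c "from h import *; st()"
```

```text
t 5.45 dx 10.11 dy -0.07 dz 0.13 mm F.u -0.56 F.v 0.87 Fz -3.98 M -0.052 -0.047 w 0.0151 rpy [-180.     -0.   -159.41]
```

{"method": "arm_command", "body": {
  "steps": [1, 0, 0.1, 0, 0, 1, 0, 0.2, 0, 0, 1, 0, 0.3, 0, 0, 1, 0, 0.4, 0, 0, 1, 0, 0.4, 0, 0, 1, 0, 0.4, 0, 0]
}}

```text
time: 6.05
tool_pos: [0.5551, 0.1565, 0.154]
eef_rot: [-3.142, 0.0, -2.782]
ft_force: [0.1, -0.6, -4.2]
grip_width: 0.0154
```

```bash
python3 -c "from h import *; st()"
```

```text
t 6.05 dx 14.09 dy -0.08 dz 0.15 mm F.u -0.62 F.v 0.11 Fz -4.24 M -0.074 -0.068 w 0.0154 rpy [-180.      0.   -159.41]
```

{"method": "arm_command", "body": {
  "steps": [1, 0, 0.1, 0, 0, 1, 0, 0.2, 0, 0, 1, 0, 0.3, 0, 0, 1, 0, 0.4, 0, 0, 1, 0, 0.4, 0, 0, 1, 0, 0.4, 0, 0]
}}

```text
time: 6.65
tool_pos: [0.5537, 0.16, 0.1539]
eef_rot: [-3.141, -0.0, -2.782]
ft_force: [1.6, -4.1, -5.3]
grip_width: 0.0153
```

```bash
python3 -c "from h import *; st()"
```

```text
t 6.65 dx 17.86 dy -0.07 dz 0.13 mm F.u -4.35 F.v -0.03 Fz -5.33 M 0.006 0.754 w 0.0153 rpy [-179.98   -0.   -159.42]
```

{"method": "arm_command", "body": {
  "steps": [1, 0, 0.1, 0, 0, 1, 0, 0.2, 0, 0, 1, 0, 0.3, 0, 0, 1, 0, 0.4, 0, 0, 1, 0, 0.4, 0, 0, 1, 0, 0.4, 0, 0]
}}

```text
time: 7.25
tool_pos: [0.5523, 0.1638, 0.154]
eef_rot: [-3.141, -0.0, -2.782]
ft_force: [1.5, -5.2, -5.0]
grip_width: 0.0156
```

```bash
python3 -c "from h import *; st()"
```

```text
t 7.25 dx 21.95 dy -0.06 dz 0.15 mm F.u -5.43 F.v 0.43 Fz -5.04 M 0.043 1.255 w 0.0156 rpy [-179.98   -0.   -159.41]
```

{"method": "arm_command", "body": {
  "steps": [1, 0, 0.1, 0, 0, 1, 0, 0.2, 0, 0, 1, 0, 0.2, 0, 0, 1, 0, 0.2, 0, 0]
}}

```text
time: 7.65
tool_pos: [0.5516, 0.1656, 0.154]
eef_rot: [-3.141, 0.0, -2.782]
ft_force: [1.8, -6.3, -4.8]
grip_width: 0.0155
```

```bash
python3 -c "from h import *; st(); snap('scene','scene3')"; python3 crop.py scene3 290 80 400 190 5
```

```text
t 7.65 dx 23.82 dy -0.06 dz 0.17 mm F.u -6.55 F.v 0.52 Fz -4.75 M 0.039 1.4 w 0.0155 rpy [-179.96    0.   -159.41]
```

View pics/scene3_c290.png

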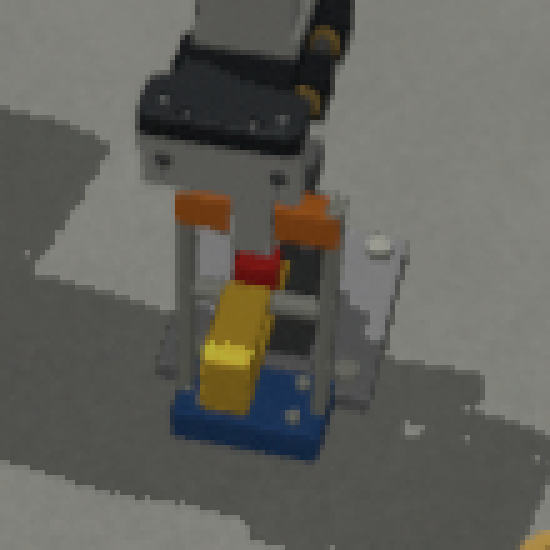

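{"method": "arm_command", "body": {
  "steps": [1, 0, 0.05, 0, 0, 1, 0, 0.1, 0, 0, 1, 0, 0.1, 0, 0, 1, 0, 0.1, 0, 0]
}}

```text
time: 8.1
tool_pos: [0.5513, 0.1664, 0.154]
eef_rot: [-3.141, -0.0, -2.782]
ft_force: [1.0, -6.5, -5.0]
grip_width: 0.0153
```

```bash
python3 -c "from h import *; st()"
```

```text
t 8.1 dx 24.72 dy -0.05 dz 0.15 mm F.u -6.48 F.v 1.33 Fz -4.97 M 0.107 1.531 w 0.0153 rpy [-179.96   -0.   -159.41]
```

{"method": "arm_command", "body": {
  "steps": [1, 0, 0.05, 0, 0, 1, 0, 0.1, 0, 0, 1, 0, 0.1, 0, 0, 1, 0, 0.1, 0, 0]
}}

```text
time: 8.5
tool_pos: [0.551, 0.1673, 0.1539]
eef_rot: [-3.141, -0.0, -2.782]
ft_force: [2.1, -6.3, -4.6]
grip_width: 0.0156
```

```bash
python3 -c "from h import *; st()"
```

```text
t 8.5 dx 25.63 dy -0.03 dz 0.12 mm F.u -6.65 F.v 0.29 Fz -4.56 M 0.056 1.64 w 0.0156 rpy [-1.7995e+02 -1.0000e-02 -1.5942e+02]
```

{"method": "arm_command", "body": {
  "steps": [1, 0, 0.05, 0, 0, 1, 0, 0.1, 0, 0, 1, 0, 0.1, 0, 0, 1, 0, 0.1, 0, 0]
}}

```text
time: 8.9
tool_pos: [0.5506, 0.1682, 0.154]
eef_rot: [-3.141, -0.0, -2.782]
ft_force: [2.1, -7.5, -4.6]
grip_width: 0.0157
```

```bash
python3 -c "from h import *; st()"
```

```text
t 8.9 dx 26.58 dy -0.03 dz 0.14 mm F.u -7.75 F.v 0.71 Fz -4.60 M 0.05 1.794 w 0.0157 rpy [-1.7994e+02 -1.0000e-02 -1.5942e+02]
```

{"method": "arm_command", "body": {
  "steps": [1, 0, 0.05, 0, 0, 1, 0, 0.1, 0, 0, 1, 0, 0.1, 0, 0, 1, 0, 0.1, 0, 0]
}}

```text
time: 9.3
tool_pos: [0.5503, 0.169, 0.154]
eef_rot: [-3.14, -0.0, -2.782]
ft_force: [2.5, -7.9, -4.4]
grip_width: 0.0156
```

```bash
python3 -c "from h import *; st()"
```

```text
t 9.3 dx 27.49 dy -0.02 dz 0.15 mm F.u -8.25 F.v 0.41 Fz -4.36 M 0.183 1.888 w 0.0156 rpy [-1.7994e+02 -1.0000e-02 -1.5942e+02]
```

{"method": "arm_command", "body": {
  "steps": [1, 0, 0.05, 0, 0, 1, 0, 0.1, 0, 0, 1, 0, 0.1, 0, 0, 1, 0, 0.1, 0, 0]
}}

```text
time: 9.7
tool_pos: [0.5502, 0.1694, 0.154]
eef_rot: [-3.139, 0.0, -2.783]
ft_force: [4.1, -11.5, -4.1]
grip_width: 0.0153
```

```bash
python3 -c "from h import *; st()"
```

```text
t 9.7 dx 27.89 dy -0.06 dz 0.18 mm F.u -12.17 F.v 0.18 Fz -4.06 M 0.141 2.699 w 0.0153 rpy [-179.87    0.   -159.43]
```

Stop found: the force jumps to 12 N at about 27.9 mm. I'll ease back 0.4 mm, then rise while pressing and check partway.

{"method": "arm_command", "body": {
  "steps": [1, 0, -0.04, 0, 0, 1, 0, -0.04, -0.1, 0, 1, 0, -0.04, -0.2, 0, 1, 0, -0.04, -0.35, 0, 1, 0, -0.04, -0.5, 0, 1, 0, -0.04, -0.5, 0]
}}

```text
time: 10.3
tool_pos: [0.55, 0.1692, 0.1585]
eef_rot: [-3.14, -0.001, -2.782]
ft_force: [3.6, -9.9, -6.2]
grip_width: 0.0156
```

```bash
python3 -c "from h import *; st()"
```

```text
t 10.3 dx 27.73 dy 0.23 dz 4.70 mm F.u -10.55 F.v 0.11 Fz -6.25 M 0.151 2.333 w 0.0156 rpy [-1.7990e+02 -6.0000e-02 -1.5942e+02]
```

{"method": "arm_command", "body": {
  "steps": [1, 0, 0, -0.2, 0, 1, 0, 0, -0.4, 0, 1, 0, 0, -0.6, 0, 1, 0, 0, -0.8, 0, 1, 0, 0, -1.0, 0, 1, 0, 0, -1.0, 0]
}}

```text
time: 10.9
tool_pos: [0.55, 0.1693, 0.1688]
eef_rot: [-3.14, -0.001, -2.783]
ft_force: [2.0, -9.2, -5.2]
grip_width: 0.0157
```

```bash
python3 -c "from h import *; st()"
```

```text
t 10.9 dx 27.83 dy 0.13 dz 14.95 mm F.u -9.29 F.v 1.41 Fz -5.15 M 0.23 2.209 w 0.0157 rpy [-1.7991e+02 -4.0000e-02 -1.5943e+02]
```

{"method": "arm_command", "body": {
  "steps": [1, 0, 0, -0.2, 0, 1, 0, 0, -0.4, 0, 1, 0, 0, -0.6, 0, 1, 0, 0, -0.8, 0, 1, 0, 0, -1.0, 0, 1, 0, 0, -1.2, 0, 1, 0, 0, -1.4, 0, 1, 0, 0, -1.6, 0, 1, 0, 0, -1.8, 0, 1, 0, 0, -2.1, 0, 1, 0, 0, -2.1, 0, 1, 0, 0, -2.1, 0]
}}

```text
time: 12.1
tool_pos: [0.5499, 0.1701, 0.19]
eef_rot: [-3.142, 0.0, -2.782]
ft_force: [-0.5, -0.1, -4.0]
grip_width: 0.0152
```

```bash
python3 -c "from h import *; st(); snap('scene','scene4'); snap('wrist','wrist4')"; python3 crop.py scene4 290 70 400 190 5
```

```text
t 12.1 dx 28.66 dy -0.08 dz 36.16 mm F.u 0.03 F.v 0.47 Fz -4.01 M 0.044 -0.076 w 0.0152 rpy [-1.8000e+02  1.0000e-02 -1.5941e+02]
```

View pics/scene4_c290.png

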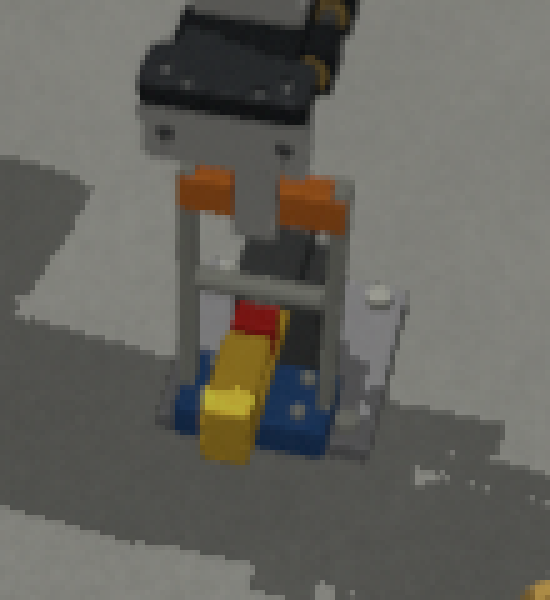

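View pics/wrist4.png

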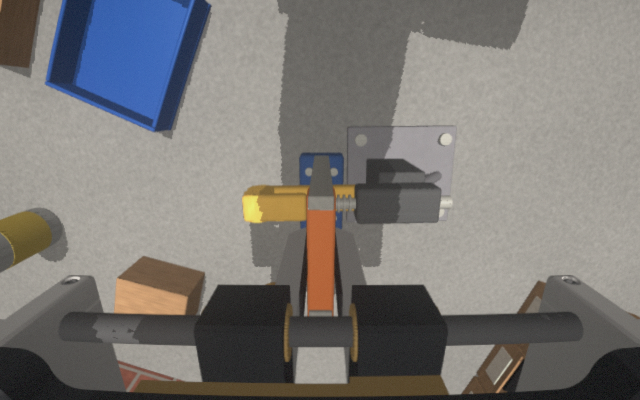

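Run:
```python
from h import *
t=load('top0')
print(onz(t,[(228,149)],.024), onz(t,[(271,112),(313,109),(315,137),(273,139),(274,150),(316,148)],.06).round(3), onz(t,[(384,128)],.11))
to((.5499+.12*.352,.1701-.12*.936,.19),200.6)
```

```text
[[0.73289843 0.16583556 0.024     ]] [[ 0.803  0.067  0.06 ]
 [ 0.808 -0.022  0.06 ]
 [ 0.746 -0.026  0.06 ]
 [ 0.743  0.062  0.06 ]
 [ 0.719  0.059  0.06 ]
 [ 0.722 -0.028  0.06 ]] [[ 0.74693526 -0.16451948  0.11      ]]
shift cm [-1.0e-02 -1.2e+01 -2.0e-02] turn -0.01 t 12.2 pos [0.5499 0.1701 0.1898] rpy [ 1.8000e+02 -1.0000e-02 -1.5941e+02]
```

{"method": "arm_command", "body": {
  "steps": [1, 0, -0.4, 0, 0, 1, 0, -1.2, 0, 0, 1, 0, -2.2, 0, 0, 1, 0, -3.2, 0, 0, 1, 0, -4.2, 0, 0, 1, 0, -5.2, 0, 0, 1, 0, -6.2, 0, 0, 1, 0, -7.2, 0, 0, 1, 0, -8.2, 0, 0, 1, 0, -9.2, 0, 0, 1, 0, -10.2, 0, 0, 1, 0, -11.2, 0, 0, 1, 0, -12, 0, 0, 1, 0, -12, 0, 0, 1, 0, -12, 0, 0]
}}

```text
time: 13.7
tool_pos: [0.5921, 0.0578, 0.1899]
eef_rot: [3.141, -0.0, -2.783]
ft_force: [0.1, -0.7, -4.6]
grip_width: 0.0154
```

Run:
```python
from h import *
st(); snap('scene','scene5'); snap('top','top5')
to((.480,-.083,.22),176)
```

```text
t 13.7 dx -91.33 dy -0.04 dz 36.07 mm F.u -0.74 F.v 0.13 Fz -4.63 M 0.001 -0.074 w 0.0154 rpy [ 179.99   -0.   -159.43]
shift cm [15.45 -9.27 -3.01] turn 24.61 t 13.8 pos [0.592  0.0582 0.1899] rpy [ 179.99   -0.   -159.39]
```

View pics/scene5.png

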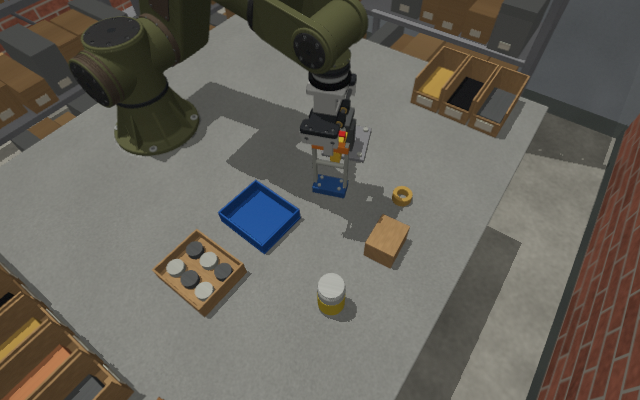

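{"method": "arm_command", "body": {
  "steps": [1, 0, 0, -1, 0, 1, 0, 0, -2, 0, 1, 0.5, -0.3, -3, 1, 1, 2, -1.2, -3, 3, 1, 4, -2.4, -3, 6, 1, 6, -3.6, -3, 9, 1, 8, -4.8, -3, 12, 1, 10, -6, -3, 15, 1, 12, -7.2, -3, 18, 1, 14, -8.4, -3, 21, 1, 15, -9, -3, 24, 1, 15.4, -9.3, -3, 24.6, 1, 15.4, -9.3, -3, 24.6, 1, 15.4, -9.3, -3, 24.6, 1, 15.4, -9.3, -3, 24.6]
}}

```text
time: 15.3
tool_pos: [0.4809, -0.083, 0.22]
eef_rot: [3.142, 0.0, 3.073]
ft_force: [-0.4, -0.6, -4.6]
grip_width: 0.0155
```

```bash
python3 - <<'E'
from h import *
st(); snap('scene','scene6'); snap('top','top6');snap('wrist','wrist6')
to((.480,-.083,.1374),176)
E
python3 crop.py scene6 200 120 330 260 4;python3 crop.py top6 270 200 410 320 5
```

```text
t 15.3 dx -183.97 dy 153.56 dz 66.17 mm F.u -0.46 F.v 0.59 Fz -4.64 M 0.016 -0.069 w 0.0155 rpy [179.99   0.   176.06]
shift cm [0.08 0.   8.25] turn 0.04 t 15.45 pos [ 0.4808 -0.0831  0.2199] rpy [ 1.8000e+02 -1.0000e-02  1.7604e+02]
```

View pics/scene6_c200.png

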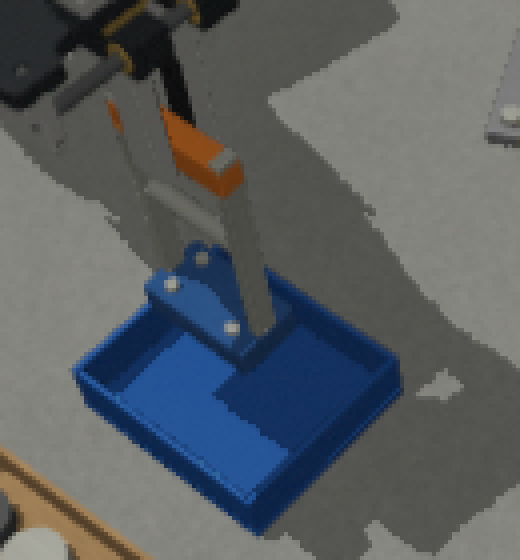

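View pics/wrist6.png

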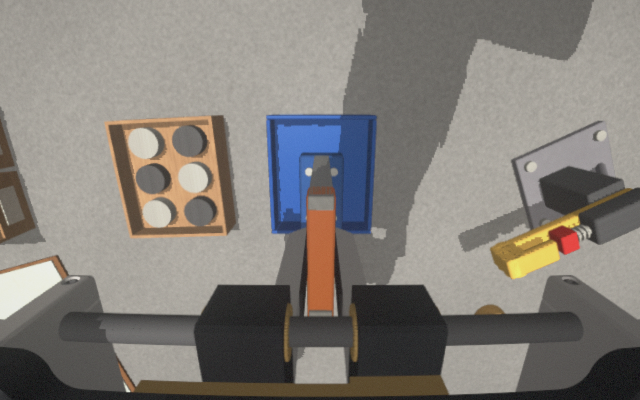

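View pics/top6_c270.png

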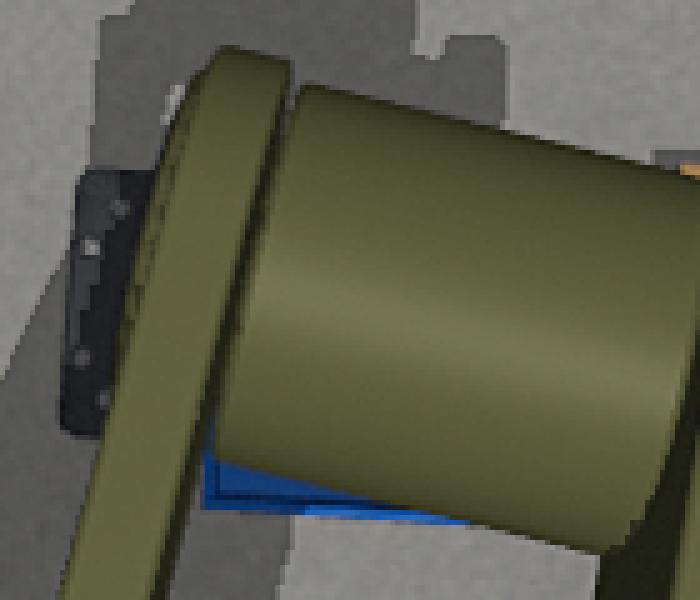

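Lifter is above the tray. The wrist view shows the foot centred, with columns 300–343 inside the rim at 268–376, square and upright. I'll lower it now.

{"method": "arm_command", "body": {
  "steps": [1, 0, 0, 0.8, 0, 1, 0, 0, 1.6, 0, 1, 0, 0, 2.4, 0, 1, 0, 0, 3.2, 0, 1, 0, 0, 4, 0, 1, 0, 0, 4.8, 0, 1, 0, 0, 5.6, 0, 1, 0, 0, 6.4, 0, 1, 0, 0, 7, 0, 1, 0, 0, 7.5, 0, 1, 0, 0, 7.8, 0, 1, 0, 0, 7.9, 0, 1, 0, 0, 7.9, 0, 1, 0, 0, 7.9, 0]
}}

```text
time: 16.85
tool_pos: [0.4808, -0.0834, 0.1412]
eef_rot: [-3.141, 0.0, 3.072]
ft_force: [-0.1, 1.0, -3.8]
grip_width: 0.0158
```

```bash
python3 -c "
from h import *; st(); print(state()['tool_pos'],state()['ft_force'])"
```

```text
t 16.85 dx -184.37 dy 153.86 dz -12.63 mm F.u 0.94 F.v -0.21 Fz -3.78 M -0.037 -0.031 w 0.0158 rpy [-1.7999e+02  2.0000e-02  1.7599e+02]
[ 0.48079604 -0.08343785  0.14119126] [-0.13670135  0.95352996 -3.7784824 ]
```

{"method": "arm_command", "body": {
  "steps": [1, 0, 0, 0.05, 0, 1, 0, 0, 0.1, 0, 1, 0, 0, 0.15, 0, 1, 0, 0, 0.2, 0, 1, 0, 0, 0.25, 0, 1, 0, 0, 0.25, 0, 1, 0, 0, 0.25, 0]
}}

```text
time: 17.55
tool_pos: [0.4807, -0.0834, 0.1385]
eef_rot: [-3.142, -0.0, 3.072]
ft_force: [-0.4, -0.1, -5.5]
grip_width: 0.0158
```

```bash
python3 -c "
from h import *; st(); print(state()['tool_pos'],state()['ft_force'])"
```

```text
t 17.55 dx -184.29 dy 153.97 dz -15.37 mm F.u 0.04 F.v 0.39 Fz -5.51 M -0.017 -0.087 w 0.0158 rpy [-180.     -0.    175.99]
[ 0.48066451 -0.08340193  0.1384505 ] [-0.37847635 -0.10410488 -5.50778154]
```

{"method": "arm_command", "body": {
  "steps": [1, 0, 0, 0.03, 0, 1, 0, 0, 0.06, 0, 1, 0, 0, 0.1, 0, 1, 0, 0, 0.1, 0, 1, 0, 0, 0.1, 0]
}}

```text
time: 18.05
tool_pos: [0.4807, -0.0834, 0.1377]
eef_rot: [-3.142, 0.0, 3.072]
ft_force: [-1.3, 0.4, 0.4]
grip_width: 0.0157
```

```bash
python3 -c "
from h import *; st(); print(state()['tool_pos'],state()['ft_force'],state()['wrist_torque'])"
```

```text
t 18.05 dx -184.32 dy 153.89 dz -16.12 mm F.u 0.80 F.v 1.12 Fz 0.40 M 0.176 -0.288 w 0.0157 rpy [-1.8000e+02  2.0000e-02  1.7599e+02]
[ 0.48074984 -0.08339698  0.13769522] [-1.33391934  0.35291641  0.40065095] [0.20782179 0.26608569 0.00442363]
```

The foot has reached the floor at the predicted height, and the weight is off the tool. I'll loosen the grip first so it settles flat, then open and rise.

{"method": "arm_command", "body": {
  "steps": [1, 0, 0, 0, 0, 1, 0, 0, 0, 0, 1, 0, 0, 0.03, 0, 1, 0, 0, 0.03, 0],
  "force": 4
}}

```text
time: 18.45
tool_pos: [0.4809, -0.0834, 0.1375]
eef_rot: [-3.142, 0.001, 3.072]
ft_force: [-2.6, 1.9, 4.9]
grip_width: 0.0161
```

```bash
python3 -c "
from h import *; st(); print(state()['tool_pos'],state()['ft_force'],state()['wrist_torque'])"
```

```text
t 18.45 dx -184.36 dy 153.77 dz -16.27 mm F.u 2.70 F.v 1.82 Fz 4.89 M 0.239 -0.418 w 0.0161 rpy [-1.8000e+02  4.0000e-02  1.7599e+02]
[ 0.4808789  -0.08339769  0.13754943] [-2.64994416  1.88312625  4.88701036] [0.30694418 0.37065694 0.03800525]
```

{"method": "arm_command", "body": {
  "steps": [0.8, 0, 0, 0, 0, 0.75, 0, 0, 0, 0, 0.7, 0, 0, 0, 0, 0.6, 0, 0, 0, 0, 0.5, 0, 0, 0, 0, 0.3, 0, 0, 0, 0, 0, 0, 0, 0, 0, 0, 0, 0, 0, 0, 0, 0, 0, 0, 0, 0, 0, 0, 0, 0]
}}

```text
time: 19.45
tool_pos: [0.4807, -0.0834, 0.1372]
eef_rot: [-3.142, -0.0, 3.072]
ft_force: [0.3, -0.4, -0.1]
grip_width: 0.081
```

```bash
python3 -c "
from h import *; st(); print(state()['tool_pos']);snap('scene','scene7');snap('wrist','wrist7')"; python3 crop.py scene7 200 120 330 260 4
```

```text
t 19.45 dx -184.30 dy 153.98 dz -16.67 mm F.u -0.47 F.v -0.17 Fz -0.06 M -0.032 -0.035 w 0.081 rpy [-180.     -0.    175.99]
[ 0.48065937 -0.08341473  0.13715261]
```

View pics/scene7_c200.png

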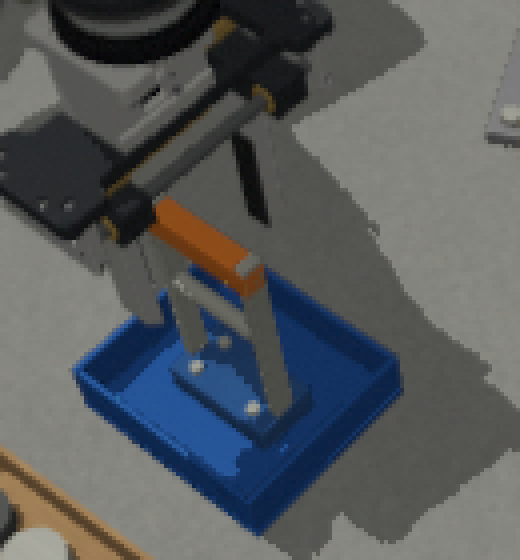

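View pics/wrist7.png

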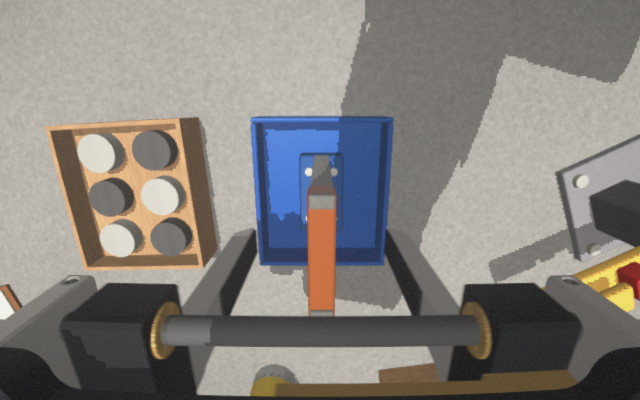

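It stands free and upright with the fingers open. Next I'll retreat straight up, then away toward the start side.

{"method": "arm_command", "body": {
  "steps": [0, 0, 0, -0.5, 0, 0, 0, 0, -1.5, 0, 0, 0, 0, -3, 0, 0, 0, 0, -5, 0, 0, 0, 0, -7, 0, 0, 0, 0, -9, 0, 0, 0, 0, -11, 0, 0, 0, 0, -13, 0, 0, 0, 0, -15, 0, 0, 0, -2, -16, 0, 0, 0, 2, -16, 0, 0, 0, 6, -16, 0, 0, 0, 10, -16, 0, 0, 0, 14, -16, 0, 0, 0, 18, -16, 0, 0, 0, 22, -16, 0, 0, 0, 25, -16, 0, 0, 0, 25, -16, 0, 0, 0, 25, -16, 0]
}}

```text
time: 21.45
tool_pos: [0.498, 0.1662, 0.2977]
eef_rot: [-3.142, 0.0, 3.073]
ft_force: [-1.1, -0.0, 0.2]
grip_width: 0.0939
```

```bash
python3 - <<'E'
from h import *
st(); snap('scene','scene8');snap('top','top8')
E
python3 crop.py top8 140 100 420 320 2;python3 crop.py scene8 200 120 330 260 4
```

```text
t 21.45 dx 43.22 dy 49.91 dz 143.89 mm F.u 0.37 F.v 1.05 Fz 0.20 M -0.008 -0.002 w 0.0939 rpy [-1.8000e+02  2.0000e-02  1.7605e+02]
```

View pics/scene8.png

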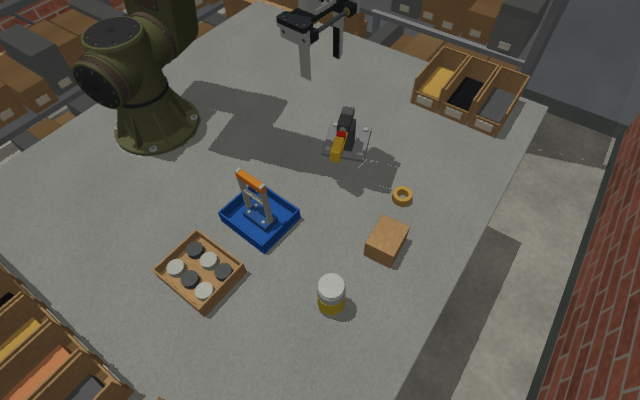

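View pics/scene8_c200.png

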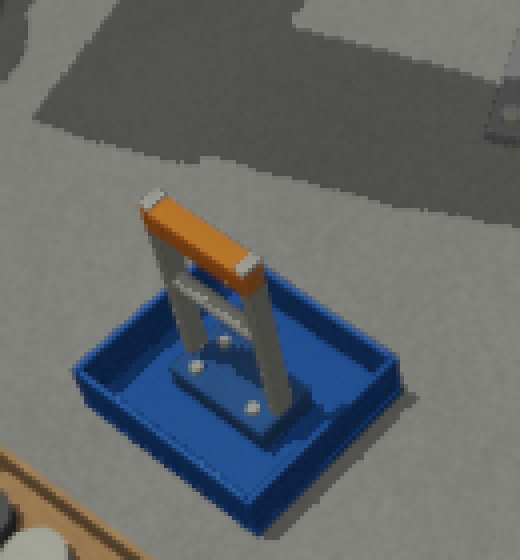

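View pics/top8.png

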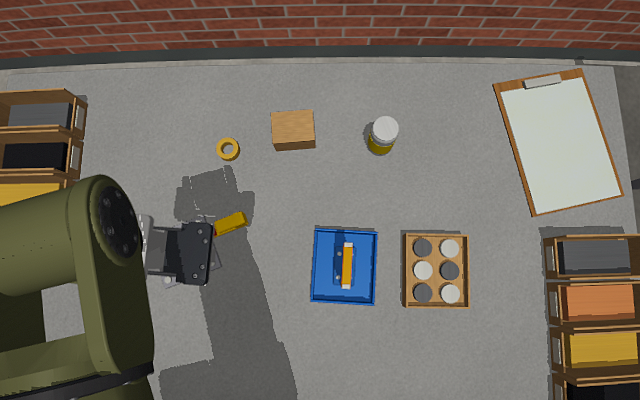

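Run:
```python
from h import *
t=load('top8');s=load('scene8')
sc=lambda x,y:(200+x/4-.4,120+y/4-.4)
print(tri(t,(346.5,288),s,sc(153,199)),tri(t,(348.5,244),s,sc(248,266)))
a=load('top0')
df=np.abs(a['pixels'].astype(int)-t['pixels'])[60:160,200:420].max(); print('bystander region max diff',df)
print(state()['time']); print(hand_in())
```

```text
(array([ 0.44269306, -0.08182787,  0.16525317]), np.float64(0.005063170531765558)) (array([ 0.51707265, -0.08738692,  0.16620594]), np.float64(0.0021815625215941947))
bystander region max diff 16
21.55
the job is handed in; nothing more can be done
None
```

The lifter is off the hook and standing upright, flat and free in the blue tray. I handed the job in at 21.6 s.

- **Hook:** I gripped the lifter by the orange grip and raised it 1.5 mm off the seat. I then pressed its bar into the keeper until the force jumped at the stop, to 12.2 N, the highest reading. I eased back slightly, lifted at about 10 N past the beak, and drew it off along the hook's axis with the bar 38 mm up.
- **Tray:** The foot met the tray floor at the predicted height (tool tip at 0.1377 m, 0.1374 m expected). I loosened the grip before opening, then moved the arm up and away.

**Last checks:**
- The last pictures show the lifter near the middle of the tray, square to its sides, and the keeper sprung back.
- The strap tops measured at about 0.165 and 0.166 m, against 0.167 m expected and level within 1 mm. One of the two sight lines missed by 5 mm, so that point is only rough.
- The carton, can and bush look unchanged between the first and last top views, and the tool force reads about zero.

No check failed or disagreed beyond that measuring scatter. While I loosened the grip, the tool briefly pressed down on the lifter with about 5 N.

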